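# Stack sample racks with a separator sheet

## Robot

A 7-joint arm with a two-finger parallel gripper is mounted at the origin on the work surface. World frame = base frame: x ahead of the robot, y to its left, z up, the work surface at z = 0. Lengths are in m, angles in rad, forces in N, time in s.
With the tool pointing down it reaches from about 0.4 to 0.85 m from the base axis. Payload 10.4 kg.
Tool frame: the origin (TCP) lies at the very end of the fingers, on their centre line; the grasp point (between the pads) lies 19 mm behind it; z points along the fingers, y is the direction in which the jaws open and shut (so a half turn about z gives the same grasp; the last joint's range is limited). The gripper opens to 87 mm and grips with 3 to 60 N. Pads are 19 mm wide; open, the fingers measure 117 mm over their backs; the gripper's body (75 mm by 190 mm) begins 51 mm behind the grasp point.
Start: joints at [-1.129, 0.332, -0.065, 1.46, 0.022, 1.35, -0.088], TCP at [0.28, 0.559, 0.223] pointing down, gripper open.
Joint ranges: [-2.6, 2.6], [-0.5, 2.12], [-1.47, 1.34], [0.16, 2.42], [-1.27, 4.41], [0.06, 2.06], [-2.6, 2.6]. Speed limits (rad/s): [2.22, 2.22, 2.79, 2.79, 3.14, 3.14, 3.14].

## Interface

Orientations are given as a unit quaternion [x, y, z, w].
In Python, from bench import r, eyes, job gives the robot as it stands. The module is installed in compiled form; this text tells all that it offers.
- The arm moves only by the tool play_rows, never from a script. Its argument "motion" is a list of rows, each a list of 7 numbers: the shift along the tool's x, y, z as a fraction of full scale, then the turn, a rotation vector about the tool's x, y, z as a fraction of full scale, then the opening in per cent of the stroke, from 0 (shut) to 100 (fully open). A call has 1 to 5 rows; each row is the pose to reach, as a shift and turn from the pose commanded when the call began, along the tool's axes at that moment; what a row does not reach only later rows make up. Full scale, the value 1, is 0.2 m for a shift and 90 degrees for a turn. A row lasts 1/8 s, in which the tool goes at most 62.5 mm and 10.7 degrees, less where a joint would pass 70% of its speed; a pose out of reach is approached as far as the arm can. A call with a number of a shift or a turn outside -1 to 1 is refused whole. A call with a gripper value outside its range is refused whole. The fingers move at their own pace and stop on an object; "squeeze" is the grip in N (left out, the last holds). Time passes only in rows, so rows that repeat a pose let the fingers close. It gives the time, the measured TCP pose, the force and the opening at its end, in the units of the state.
- r.read_state(): the state, without advancing time (a new reading comes with each control period).
- eyes.camera(name): name is "scene" or "top" or "wrist"; returns a dict with "image" (400x640x3 uint8, red, green, blue), "mtx" (3x3 intrinsics, pixels), "R" (3x3) and "t" (3): a world point X has camera coordinates R X + t. Camera axes: x right, y down, z forward; pixel columns grow to the right and rows downward; lengths in m; the calibration is good to about 2 mm. A picture is of the moment at which its call begins. There is no depth.
- job.close_job(): hands the job in, once; it reports no verdict.
Trained networks look in a picture, given as the dict that the camera call returned (one of the last four; its "shot" number tells which), for a name from the list of things; names that differ only in an ending like _2 or _b are one class to them, and where a whole thing is asked for, a point or a joint stands for the part that bears it (a point fixed in the world has none). Each returns a list of dicts, best first, with "p" (0 to 1); they miss things now and then, are a little off and sometimes report something else, mostly with a low value. They report only what shows in the picture. A call takes as long as a camera call. They do not tell look-alikes from the thing itself.
- eyes.regions_of(picture, label): "region" (400x640 bool, what is visible of it) and "xy" ([column, row] in pixels, amid what is visible of it).
- eyes.landmark_of(picture, label): "xy" ([column, row] in pixels: a listed point, or the origin of a listed thing).
The state is a dict: "time": time; "joint_positions": joint angles; "joint_vel": joint speeds; "joint_torque": joint torques, N m; "ee_pos": TCP position; "eef_rot": TCP orientation; "ft_force": force on the tool from outside, world axes, zero at the start; "torque": the same for the moment, N m; "width": finger opening in m.
Only numpy, scipy, OpenCV 4.12 (cv2) and the standard library are available. Lean on these libraries where they do the work, as an engineer would, in place of code of your own. Each camera call takes 0.05 s, during which the arm holds its last target. There are 200 camera calls.

## Task

Stack the blue tube rack on the grey one in the metal nest with the white separator sheet between them: first lay the sheet flat on the grey rack's caps and let go of it, then set the blue rack on the sheet. Sheet and racks must lie square over one another with all three yellow-striped ends at the same end. Set things down gently rather than dropping or pressing them, keep the blue rack upright and the grey rack in its nest, and leave everything else on the bench where it is.

Things in the scene. Friction and masses are not known exactly. Their poses are not given: they have to be found in the camera images.
- grey_rack: Grey tube rack, loose, seated in the nest with its underside 8 mm above the bench and 1.5 mm play all round. 116 mm long (x) x 58 mm wide (y) x 30 mm tall: a solid frame with upright sides 26 mm tall, and above it the white caps of 32 tubes (a block of 94 x 46 mm) whose flat tops stand 30 mm above the underside. One short end, the +x end, carries a yellow stripe. Origin: centre of the underside; z up. About 0.11 to 0.22 kg; it can be gripped across its 58 mm width.
- grey_rack_yellow (a point): Point on the grey rack's yellow-striped end: 55 mm along +x from its middle, 30 mm above its underside.
- blue_rack: Blue tube rack, loose, standing on the bench. 116 mm long (x) x 58 mm wide (y) x 30 mm tall: a solid frame with upright sides 26 mm tall, and above it the white caps of 32 tubes (a block of 94 x 46 mm) whose flat tops stand 30 mm above the underside. One short end, the +x end, carries a yellow stripe. Origin: centre of the underside; z up. About 0.11 to 0.22 kg; it can be gripped across its 58 mm width.
- blue_rack_yellow (a point): Point on the blue rack's yellow-striped end: 55 mm along +x from its middle, 30 mm above its underside.
- sheet: White stiff plastic separator sheet, loose, 120 mm long (x) x 66 mm wide (y) x 5 mm thick, about 45 g, with a yellow stripe across its +x end. It starts lying flat on the grey stand, its underside 30 mm above the bench, and its long edges overhang the stand by about 16 mm, so it can be gripped across its 66 mm width. Origin: centre of the underside; z up.
- sheet_yellow (a point): Point on the sheet's yellow-striped end: 55 mm along +x from its middle, on its upper face.
- stand: Grey stand fixed to the bench that carries the sheet: foot 130 (x) x 40 (y) x 8 mm, and on it a block 90 x 34 mm up to 30 mm above the bench. Origin: centre of the underside.
- nest: Metal nest fixed to the bench: plate 160 (x) x 100 (y) x 8 mm with low dark lips, up to 14 mm above the bench, round a place for one rack. Origin: centre of the underside, under the middle of that place.
- green_rack: A green tube rack of the same make and size, not part of the job. Origin: centre of its underside.
- brown_bottle: Brown bottle, 44 mm across, 85 mm tall, not part of the job. Origin: centre of its underside.
- jar: White jar with a blue cap, 48 mm across, 50 mm tall, not part of the job. Origin: centre of its underside.
- tube: Small white pot with a red cap, 28 mm across, 60 mm tall, not part of the job. Origin: centre of its underside.
- marker: White and red marker pen lying flat, 130 mm long, 13 mm thick, not part of the job. Origin: under its middle.
- tip_box: Clear box of pipette tips with a blue lid, 120 x 82 x 57 mm, not part of the job. Origin: centre of its underside.
- waste_cup: White open plastic cup, 84 mm across the rim, 90 mm tall, not part of the job. Origin: centre of its underside.
Mind the look-alikes: they are no part of the job. Several things have the shape of the sheet; the one meant has the colours described above.

How it is judged:
On the way, in this order (a step that is already met when the one before it is completed fails the run):
1. the sheet lies flat and square on the grey rack's caps, yellow end over yellow end, let go and at rest (horizontal distance between sheet and grey_rack below 0.01 m and horizontal distance between sheet_yellow and grey_rack_yellow below 0.013 m and z of sheet in the frame of grey_rack between 0.027 and 0.033 m and angle between each of sheet, grey_rack's own z axis and vertical below 0.05 rad and z of grey_rack in the frame of nest below 0.011 m and contact force between the fingers and sheet below 0.05 N and contact force between each of the fingers, sheet and blue_rack below 0.05 N and contact force between the fingers and grey_rack below 0.05 N and linear speed of sheet below 0.02 m/s), for 0.2 s.
2. the blue rack rests on the sheet over the grey rack (horizontal distance between each of blue_rack, sheet and grey_rack below 0.01 m and horizontal distance between each of blue_rack_yellow, sheet_yellow and grey_rack_yellow below 0.013 m and z of blue_rack in the frame of grey_rack between 0.032 and 0.038 m and angle between each of blue_rack, sheet's own z axis and vertical below 0.05 rad and z of sheet in the frame of grey_rack between 0.027 and 0.033 m), for 0.2 s.
At the end, for the whole second after the job is handed in: Grey rack level in its nest; sheet on its caps, blue rack on the sheet: undersides 30 and 35 mm (+-3) above the grey one's, centres within 10 mm and yellow ends within 13 mm of the grey rack's seen from above, level within 0.05 rad; all released, under 0.02 m/s (all of step 2 and z of grey_rack in the frame of nest below 0.011 m and angle between grey_rack's own z axis and vertical below 0.05 rad and contact force between the fingers and sheet below 0.05 N and contact force between the fingers and blue_rack below 0.05 N and contact force between the fingers and grey_rack below 0.05 N and linear speed of each of sheet, blue_rack, grey_rack below 0.02 m/s); the robot touches nothing.
It fails at once if the sheet or the blue rack is dropped (over 0.45 m/s out of the fingers, a fall of about 10 mm) ((contact force between the fingers and sheet below 0.05 N and linear speed of sheet above 0.45 m/s) or (contact force between the fingers and blue_rack below 0.05 N and linear speed of blue_rack above 0.45 m/s)).
It fails at once if the blue rack or the sheet is pressed down with more than 60 N (contact force between sheet and blue_rack above 60 N or contact force between sheet and grey_rack above 60 N).
It fails at once if the blue rack is tipped by more than 0.5 rad (angle between blue_rack's own z axis and vertical above 0.5 rad).
It fails at once if the grey rack is lifted out of its nest or tipped (by 8 mm or 0.2 rad) (z of grey_rack in the frame of nest above 0.016 m or angle between grey_rack's own z axis and vertical above 0.2 rad).
It fails at once if another thing on the bench is moved by more than 20 mm or tipped by more than 0.5 rad (distance of any of green_rack, brown_bottle, jar, tube, marker, tip_box, waste_cup from where it was at the start of the episode above 0.02 m or angle between any of green_rack, brown_bottle, jar, tube, marker, tip_box, waste_cup's own z axis and vertical above 0.5 rad).
It also fails if it takes over 64 s, if anything falls off the work surface, if the arm or the gripper's body presses on something with over 40 N, if the wrist force passes 120 N, or if a joint passes its speed limit or range.

## Working session

There is one attempt and no reset: what is moved stays moved. The work goes in short steps, Python scripts to look and compute and a tool call to move; the robot and the scene stay as the last step left them, time stands still between calls to the robot, and variables do not carry over. Pictures are saved under pics/ and viewed, about 8 in all and at most 12, crops included, and the job is handed in when it is done.

Besides the shell and the picture viewer there is one more tool, called as name([rows], argument=value, ...), one row to a line, values as JSON. play_rows: Moves the arm, as the interface text tells. Shift numbers are shares of 0.2 m and turn numbers shares of 90 degrees, none past 1 either way. Its arguments: {"type":"object","properties":{"motion":{"type":"array","items":{"type":"array","items":{"type":"number"}}},"squeeze":{"type":"number"}},"required":["motion"]}

```bash
mkdir -p pics; cat > h.py <<'E'
import numpy as np, cv2
from bench import r, eyes, job
from scipy.spatial.transform import Rotation as Rn
def ray(p,xy,z):
    d=p["R"].T@np.linalg.inv(p["mtx"])@np.array([xy[0],xy[1],1.]); c=-p["R"].T@p["t"]
    return c+d*(z-c[2])/d[2]
def proj(p,X):
    q=p["mtx"]@(p["R"]@np.array(X,float)+p["t"]); return q[:2]/q[2]
def save(p,n,box=None,s=1):
    im=cv2.cvtColor(np.asarray(p["image"]),cv2.COLOR_RGB2BGR)
    if box: im=im[box[1]:box[3],box[0]:box[2]]
    cv2.imwrite("pics/"+n,cv2.resize(im,None,fx=s,fy=s,interpolation=cv2.INTER_CUBIC))
E
python3 - <<'E'
from h import *
s=r.read_state(); print(s["time"],s["ee_pos"],s["eef_rot"],s["width"],s["ft_force"])
p=eyes.camera("top"); save(p,"top.png"); print(-p["R"].T@p["t"])
H={"grey_rack":.008,"blue_rack":0,"sheet":.03,"nest":0,"stand":0,"green_rack":0,"grey_rack_yellow":.038,"blue_rack_yellow":.03,"sheet_yellow":.035}
for l,z in H.items():
    for d in eyes.landmark_of(p,l)[:4]: print(l,round(d["p"],2),np.round(d["xy"],1),np.round(ray(p,d["xy"],z),4))
E
```

```text
0.0 [0.28000092 0.55832096 0.22172866] [ 2.30327468e-01  9.73112903e-01 -7.16773871e-04 -1.49051461e-04] 0.08692156619993072 [ 0.21343381 -0.143706    0.80124806]
[0.31325953 0.00547921 1.35880107]
grey_rack 0.6 [245.2 187.4] [0.569  0.2581 0.008 ]
grey_rack 0.29 [283.6 137.1] [0.7506 0.1319 0.008 ]
blue_rack 0.75 [388.4 210.6] [ 0.4975 -0.2336  0.    ]
blue_rack 0.73 [246.3 185. ] [0.579  0.2562 0.    ]
sheet 0.97 [284.2 262.6] [0.3166 0.115  0.03  ]
sheet 0.92 [317. 200.] [0.5256 0.0111 0.03  ]
sheet 0.72 [328.  244.9] [ 0.3763 -0.0275  0.03  ]
nest 0.56 [248.2 190.1] [0.5612 0.2489 0.    ]
stand 0.34 [208.1 219.3] [0.4581 0.3806 0.    ]
green_rack 0.78 [315.3 137.8] [0.7525 0.0208 0.    ]
grey_rack_yellow 0.66 [240.4 169.8] [0.6236 0.2715 0.038 ]
blue_rack_yellow 0.77 [379.2 195.4] [ 0.5446 -0.1981  0.03  ]
sheet_yellow 0.92 [324.3 268.5] [ 0.2997 -0.0163  0.035 ]
sheet_yellow 0.77 [318.2 183. ] [0.5829 0.008  0.035 ]
sheet_yellow 0.69 [264.4 259.3] [0.3263 0.1795 0.035 ]
sheet_yellow 0.42 [386.3 210.6] [ 0.4926 -0.2205  0.035 ]
```

View pics/top.png

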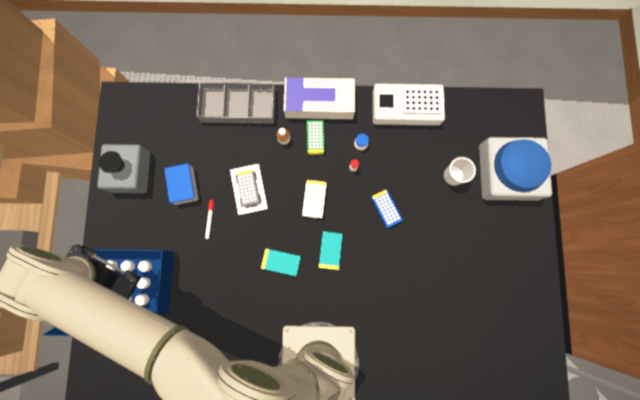

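```bash
cat >> h.py <<'E'
def go(x,y,z,yaw):
    """print total shift/turn fractions (tool axes) to reach TCP x,y,z with tool x heading yaw deg, pointing down"""
    s=r.read_state(); R=Rn.from_quat(s["eef_rot"]); c,n=np.cos(np.radians(yaw)),np.sin(np.radians(yaw))
    T=Rn.from_matrix(np.array([[c,n,0],[n,-c,0],[0,0,-1.]]))
    print("t",s["time"],"pos",np.round(s["ee_pos"],4),"F",np.round(s["ft_force"],1),"w",round(s["width"],4))
    print("shift",np.round(R.inv().apply(np.array([x,y,z])-s["ee_pos"])/.2,3),"turn",np.round((R.inv()*T).as_rotvec()/(np.pi/2),4))
E
python3 -c "
from h import *
go(.54,.25,.25,175)"
```

```text
t 0.5 pos [0.2801 0.5587 0.2225] F [ 0.6  0.3 -0.4] w 0.0867
shift [-1.853 -0.797 -0.137] turn [ 0.     -0.     -0.2404]
```

play_rows([
  [-0.25,-0.1,-0.13,0,0,0,100],
  [-0.5,-0.2,-0.14,0,0,0,100],
  [-0.75,-0.3,-0.14,0,0,0,100],
  [-0.93,-0.4,-0.14,0,0,0,100],
])

```text
time: 1.0
ee_pos: [0.4124, 0.4017, 0.2508]
eef_rot: [0.231, 0.973, 0.0, 0.0]
ft_force: [0.5, 0.4, 0.5]
width: 0.0869
```

play_rows([
  [-0.25,-0.1,0,0,0,-0.08,100],
  [-0.5,-0.2,0,0,0,-0.16,100],
  [-0.75,-0.3,0,0,0,-0.24,100],
  [-0.93,-0.4,0,0,0,-0.24,100],
  [-0.93,-0.4,0,0,0,-0.24,100],
])

```text
time: 1.62
ee_pos: [0.5431, 0.245, 0.2506]
eef_rot: [0.047, 0.999, -0.001, 0.0]
ft_force: [-0.6, 0.8, 0.6]
width: 0.0873
```

```bash
python3 - <<'E'
from h import *
s=r.read_state(); print(s["time"],s["ee_pos"],s["eef_rot"])
p=eyes.camera("wrist"); save(p,"w1.png"); print(-p["R"].T@p["t"])
for l,z in {"grey_rack":.008,"grey_rack_yellow":.038,"nest":0,"sheet":.03,"sheet_yellow":.035}.items():
    for d in eyes.landmark_of(p,l)[:3]: print(l,round(d["p"],2),np.round(d["xy"],1),np.round(ray(p,d["xy"],z),4))
go(.54,.01,.25,175)
E
```

```text
1.625 [0.5430563  0.24495815 0.25058338] [ 4.70599912e-02  9.98891769e-01 -6.21857349e-04  4.52773879e-04]
[0.46317027 0.25214897 0.41194025]
grey_rack 0.63 [327.9 185.6] [0.5642 0.2499 0.008 ]
grey_rack_yellow 0.68 [337.3 226.4] [0.6182 0.2582 0.038 ]
sheet 0.96 [102.   56.3] [ 0.3681 -0.0142  0.03  ]
sheet 0.87 [163.1 179.8] [0.5288 0.021  0.03  ]
sheet 0.55 [215.9   9.2] [0.3315 0.1367 0.03  ]
sheet_yellow 0.93 [260.7   9.2] [0.3382 0.1905 0.035 ]
sheet_yellow 0.83 [169.2 218.5] [0.5847 0.0181 0.035 ]
sheet_yellow 0.62 [87.9  7.4] [ 0.3173 -0.0106  0.035 ]
t 1.925 pos [0.5403 0.2503 0.2506] F [-1.  -0.9  0.2] w 0.0873
shift [-0.101 -1.197  0.002] turn [ 0.0003 -0.0001  0.001 ]
```

View pics/w1.png

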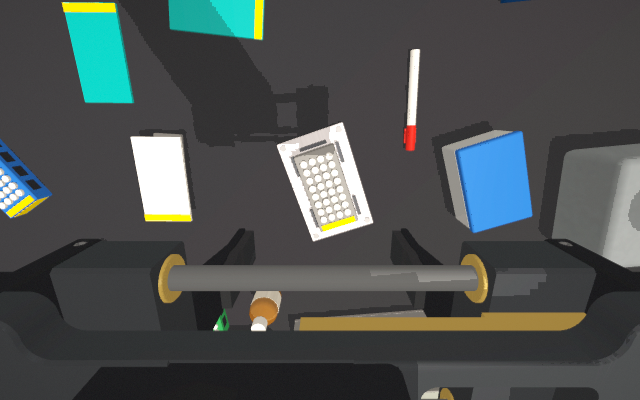

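```bash
cat >> h.py <<'E'
from scipy.optimize import minimize
BOX={"rack":[(58,29,0,26),(47,23,26,30)],"sheet":[(60,33,0,5)],"nest":[(80,50,0,8)]}
def fit(p,label,kind,z0,guess,yaw):
    """fit x,y,yaw by IoU of the projected box silhouette with the network's region nearest the guess"""
    g=proj(p,[*guess,z0+.02]); L=[d for d in eyes.regions_of(p,label) if d["p"]>.15]
    if not L: return print(label,"none")
    d=min(L,key=lambda d:np.hypot(*(np.array(d["xy"])-g))); S=4
    m=cv2.resize(d["region"].astype(np.float32),None,fx=S,fy=S,interpolation=cv2.INTER_LINEAR)>.5
    def f(v):
        c,n=np.cos(v[2]),np.sin(v[2]); im=np.zeros(m.shape,np.uint8)
        for a,b,l,h in BOX[kind]:
            P=[proj(p,[v[0]+(c*i*a-n*j*b)/1e3,v[1]+(n*i*a+c*j*b)/1e3,z0+k/1e3]) for i in(-1,1) for j in(-1,1) for k in(l,h)]
            cv2.fillConvexPoly(im,cv2.convexHull(np.round((np.array(P)+.5)*S).astype(np.int32)),1)
        im=im>0; return -(im&m).sum()/(im|m).sum()
    v0=np.array([*guess,np.radians(yaw)]); D=np.array([.012,.012,.12])
    for _ in range(2):
        o=minimize(f,v0,method="Nelder-Mead",options=dict(initial_simplex=[v0-D/3]+[v0+D*e for e in np.eye(3)],xatol=1e-5,fatol=1e-5)); v0=o.x; D=D/3
    print(label,"p",round(d["p"],2),"xy",np.round(d["xy"]),"IoU",round(-o.fun,3),"fit",np.round(o.x[:2],4),"yaw",round(np.degrees(o.x[2]),2)); return o.x
E
python3 - <<'E'
from h import *
p=eyes.camera("wrist")
fit(p,"grey_rack","rack",.008,(.567,.253),14); fit(p,"nest","nest",0,(.567,.253),14); fit(p,"sheet","sheet",.03,(.53,.013),-5)
p=eyes.camera("top")
fit(p,"grey_rack","rack",.008,(.567,.253),14); fit(p,"nest","nest",0,(.567,.253),14);fit(p,"sheet","sheet",.03,(.53,.013),-5); fit(p,"blue_rack","rack",0,(.5,-.23),27)
E
```

```text
grey_rack p 0.64 xy [323. 192.] IoU 0.955 fit [0.5631 0.2478] yaw 13.24
nest p 0.91 xy [338. 171.] IoU 0.522 fit [0.5629 0.2475] yaw 12.83
sheet p 0.66 xy [158. 177.] IoU 0.975 fit [0.5288 0.0212] yaw -6.26
grey_rack p 0.42 xy [250. 197.] IoU 0.188 fit [0.5459 0.2512] yaw 48.85
nest p 0.45 xy [263. 202.] IoU 0.157 fit [0.562  0.2337] yaw 29.75
sheet p 0.77 xy [316. 200.] IoU 0.911 fit [0.5301 0.0205] yaw -5.24
blue_rack p 0.63 xy [386. 208.] IoU 0.955 fit [ 0.5021 -0.2228] yaw 27.13
```

play_rows([
  [-0.04,-0.3,0,0,0,0,100],
  [-0.07,-0.6,0,0,0,0,100],
  [-0.1,-0.9,0,0,0,0,100],
  [-0.1,-1,0,0,0,0,100],
])

```text
time: 2.88
ee_pos: [0.5434, 0.0434, 0.2509]
eef_rot: [0.047, 0.999, -0.0, 0.0]
ft_force: [0.4, 0.8, 0.0]
width: 0.0871
```

play_rows([
  [0,-0.2,0.15,0,0,0,100],
  [0,-0.2,0.25,0,0,0,100],
  [0,-0.2,0.25,0,0,0,100],
  [0,-0.2,0.25,0,0,0,100],
])

```text
time: 3.38
ee_pos: [0.5403, 0.0091, 0.2014]
eef_rot: [0.043, 0.999, 0.0, 0.0]
ft_force: [0.1, 0.0, 0.0]
width: 0.087
```

```bash
python3 - <<'E'
from h import *
p=eyes.camera("wrist"); save(p,"w2.png")
fit(p,"sheet","sheet",.03,(.53,.013),-5); fit(p,"blue_rack","rack",0,(.5,-.23),27)
for l in("sheet","sheet_yellow"): 
    for d in eyes.landmark_of(p,l)[:2]: print(l,d["p"],ray(p,d["xy"],.03 if l=="sheet" else .035))
go(.528,.013,.2,175)
E
```

```text
sheet p 0.83 xy [332. 170.] IoU 0.971 fit [0.5284 0.0211] yaw -5.93
blue_rack p 0.74 xy [132. 167.] IoU 0.962 fit [ 0.5013 -0.2235] yaw 26.44
sheet 0.76 [ 0.36737059 -0.03377325  0.03      ]
sheet 0.68 [0.52620752 0.02005696 0.03      ]
t 3.625 pos [0.5401 0.0085 0.2011] F [ 0.1  0.1 -0. ] w 0.087
shift [0.062 0.017 0.006] turn [0.0002 0.0005 0.    ]
```

View pics/w2.png

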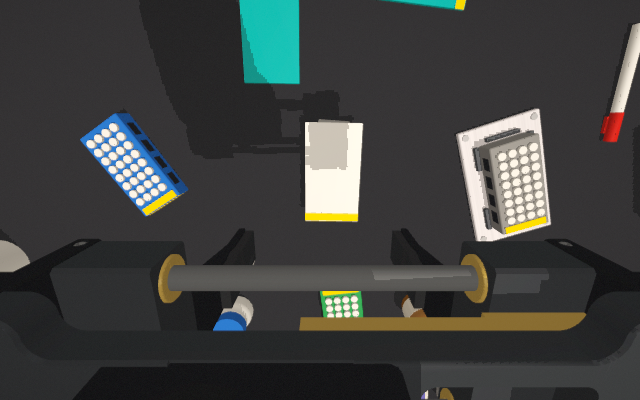

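```bash
python3 -c "
from h import *
go(.5285,.021,.015,174)"
```

```text
t 3.625 pos [0.5401 0.0085 0.2011] F [ 0.1  0.1 -0. ] w 0.087
shift [0.064 0.057 0.931] turn [0.0002 0.0005 0.0111]
```

play_rows([
  [0.064,0.057,0.2,0,0,0.011,100],
  [0.064,0.057,0.45,0,0,0.011,100],
  [0.064,0.057,0.7,0,0,0.011,100],
  [0.064,0.057,0.85,0,0,0.011,100],
  [0.064,0.057,0.93,0,0,0.011,100],
], squeeze=15)

```text
time: 4.25
ee_pos: [0.5275, 0.0207, 0.0133]
eef_rot: [0.052, 0.999, -0.0, -0.001]
ft_force: [-0.4, -0.4, 0.1]
width: 0.0869
```

play_rows([
  [0,0,0,0,0,0,100],
  [0,0,0,0,0,0,85],
  [0,0,0,0,0,0,70],
  [0,0,0,0,0,0,60],
  [0,0,0,0,0,0,60],
])

```text
time: 4.88
ee_pos: [0.5286, 0.0208, 0.0153]
eef_rot: [0.052, 0.999, 0.0, 0.001]
ft_force: [-1.3, -1.1, 6.4]
width: 0.0657
```

play_rows([
  [0,0,0,0,0,0,60],
  [0,0,0,0,0,0,60],
  [0,0,0,0,0,0,60],
])

```text
time: 5.25
ee_pos: [0.5286, 0.0207, 0.0153]
eef_rot: [0.053, 0.999, 0.0, 0.001]
ft_force: [-1.1, -0.3, 6.7]
width: 0.0659
```

play_rows([
  [0,0,-0.02,0,0,0,60],
  [0,0,-0.1,0,0,0,60],
  [0,0,-0.3,0,0,0,60],
  [0,0,-0.5,0,0,0,60],
  [0,0,-0.5,0,0,0,60],
])

```text
time: 5.88
ee_pos: [0.5302, 0.0207, 0.1186]
eef_rot: [0.053, 0.999, 0.001, 0.003]
ft_force: [-0.1, 0.6, -0.8]
width: 0.0657
```

```bash
python3 - <<'E'
from h import *
p=eyes.camera("wrist"); save(p,"w3.png")
s=r.read_state(); z=s["ee_pos"][2]+.015; print(s["joint_positions"])
fit(p,"sheet","sheet",z,(.53,.02),-6); fit(p,"grey_rack","rack",.008,(.563,.248),13); fit(p,"blue_rack","rack",0,(.5,-.223),27)
go(.563,.248,.11,193)
E
```

```text
[-0.37279613  0.20737675  0.27724505  1.86084348 -0.06463972  1.07862468
  1.39483593]
sheet p 0.75 xy [321. 218.] IoU 0.728 fit [0.5304 0.0201] yaw -5.85
grey_rack p 0.93 xy [559. 198.] IoU 0.79 fit [0.5639 0.2464] yaw 14.62
blue_rack p 0.84 xy [ 71. 190.] IoU 0.916 fit [ 0.5015 -0.2235] yaw 27.33
t 6.075 pos [0.5274 0.0206 0.1139] F [-0.1  0.9 -1.4] w 0.0654
shift [-0.058  1.15   0.019] turn [-0.     -0.0009 -0.2113]
```

View pics/w3.png

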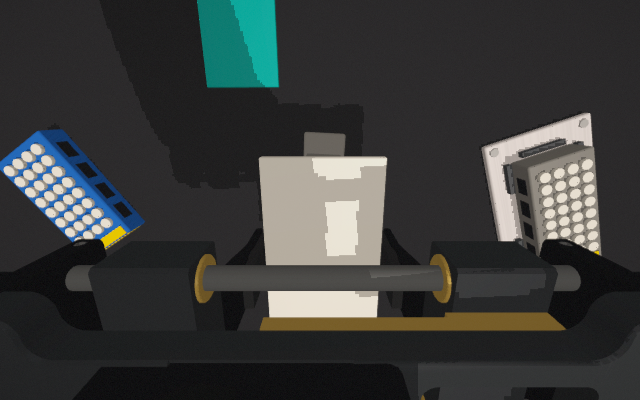

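play_rows([
  [0,0.2,0,0,0,0,60],
  [-0.02,0.4,0,0,0,-0.07,60],
  [-0.04,0.6,0,0,0,-0.14,60],
  [-0.05,0.8,0,0,0,-0.211,60],
  [-0.058,0.95,0,0,0,-0.211,60],
])

```text
time: 6.7
ee_pos: [0.5588, 0.21, 0.1132]
eef_rot: [-0.114, 0.993, -0.0, -0.001]
ft_force: [0.5, 0.2, -0.8]
width: 0.0658
```

```bash
python3 -c "
from h import *
go(.563,.248,.11,193.2)"
```

```text
t 6.7 pos [0.5588 0.21   0.1132] F [ 0.5  0.2 -0.8] w 0.0658
shift [-0.064  0.18   0.016] turn [-0.     -0.0014 -0.0008]
```

play_rows([
  [-0.04,0.1,0.1,0,0,0,60],
  [-0.064,0.18,0.1,0,0,0,60],
  [-0.064,0.18,0.1,0,0,0,60],
  [-0.064,0.18,0.1,0,0,0,60],
])

```text
time: 7.2
ee_pos: [0.5644, 0.2452, 0.0951]
eef_rot: [-0.112, 0.994, -0.0, 0.0]
ft_force: [0.3, -0.1, 0.3]
width: 0.0656
```

```bash
python3 - <<'E'
from h import *
p=eyes.camera("wrist"); save(p,"w4.png")
s=r.read_state(); e=s["ee_pos"]; print(e,s["eef_rot"])
y=np.radians(13.2);c,n=np.cos(y),np.sin(y)
for k in (0,.005): print([np.round(proj(p,[e[0]+c*i-n*j,e[1]+n*i+c*j,e[2]+.015+k]),1).tolist() for i in(-.06,0.06) for j in(-.033,.033)])
print("grey",[np.round(proj(p,[.563+c*i-n*j,.248+n*i+c*j,.034]),1).tolist() for i in(-.058,.058) for j in(-.029,.029)])
print("nest",[np.round(proj(p,[.563+c*i-n*j,.248+n*i+c*j,.008]),1).tolist() for i in(-.08,.08) for j in(-.05,.05)])
go(.563,.248,.09,193.2)
E
```

```text
[0.56441726 0.24507778 0.09515748] [-1.12224405e-01  9.93682818e-01 -1.14820914e-04  3.55699982e-04]
[[258.9, 155.9], [385.2, 155.3], [271.9, 342.0], [374.2, 341.7]]
[[256.7, 157.3], [387.3, 156.6], [270.5, 348.2], [375.6, 347.9]]
grey [[289.4, 143.9], [363.2, 143.6], [294.4, 274.0], [358.5, 273.8]]
nest [[267.2, 114.8], [384.6, 114.2], [276.9, 279.2], [375.4, 278.8]]
t 7.25 pos [0.5644 0.2451 0.0952] F [ 0.1  0.5 -0.4] w 0.0657
shift [0.004 0.016 0.026] turn [-0.0002  0.0004 -0.0035]
```

View pics/w4.png

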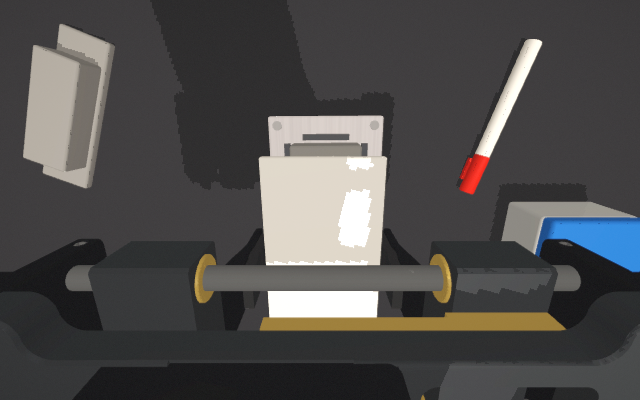

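```bash
python3 - <<'E'
from h import *
p=eyes.camera("wrist"); g=cv2.GaussianBlur(cv2.cvtColor(np.asarray(p["image"]),cv2.COLOR_RGB2GRAY),(3,3),0).astype(float)
s=r.read_state(); e=s["ee_pos"]; R=Rn.from_quat(s["eef_rot"]).as_matrix()
def lr(row,a,b,w=14):
    d=np.abs(np.diff(g[row])); o=[]
    for c in(a,b):
        k=np.arange(int(c)-w,int(c)+w); v=d[k]; m=v.argmax(); q=k[max(m-2,0):m+3]; o.append((q+.5)@d[q]/d[q].sum())
    return np.round(o,1)
def pred(i,z):
    return [proj(p,e+R@np.array([i,j,-z])) for j in(-.033,.033)]
for row in (162,170,180,190,200,210,220):
    print(row,lr(row,258+.07*(row-157),386-.06*(row-157)))
for i in(.06,.04,.02,.0,-.04): print(i,[(np.round(pred(i,z),1)).tolist() for z in(.0125,.015,.0175,.02)])
for c in (290,320,350): 
    d=np.abs(np.diff(g[148:166,c])); print("rear edge",c,148.5+d.argmax(),d.max(),np.round(g[150:164,c]))
print("nest rows",[lr(row,268,384,8) for row in(118,125,132)])
E
```

```text
162 [258.4 386.3]
170 [258.9 385.7]
180 [259.5 385.2]
190 [260.4 384.6]
200 [261.  383.7]
210 [261.6 383.3]
220 [262.4 382.6]
0.06 [[[260.9, 154.8], [385.1, 154.9]], [[259.9, 155.5], [386.1, 155.5]], [[258.9, 156.1], [387.2, 156.2]], [[257.8, 156.8], [388.3, 156.9]]]
0.04 [[[263.2, 191.2], [382.8, 191.2]], [[262.2, 192.4], [383.7, 192.4]], [[261.3, 193.6], [384.7, 193.6]], [[260.3, 194.9], [385.7, 194.9]]]
0.02 [[[265.3, 224.9], [380.6, 225.0]], [[264.4, 226.6], [381.5, 226.6]], [[263.5, 228.3], [382.4, 228.3]], [[262.6, 230.1], [383.3, 230.1]]]
0.0 [[[267.3, 256.3], [378.6, 256.4]], [[266.5, 258.4], [379.4, 258.5]], [[265.6, 260.5], [380.3, 260.6]], [[264.8, 262.7], [381.1, 262.8]]]
-0.04 [[[270.8, 313.1], [375.0, 313.1]], [[270.1, 315.8], [375.7, 315.8]], [[269.4, 318.6], [376.4, 318.6]], [[268.6, 321.5], [377.2, 321.5]]]
rear edge 290 155.5 33.0 [121. 121. 120. 120. 119. 131. 164. 197. 212. 216. 217. 217. 217. 217.]
rear edge 320 156.5 28.0 [137. 137. 137. 137. 137. 146. 171. 199. 212. 217. 217. 217. 217. 217.]
rear edge 350 156.5 40.0 [137. 137. 137. 137. 137. 148. 179. 219. 246. 255. 255. 255. 255. 255.]
nest rows [array([267.7, 383.2]), array([268.1, 382.8]), array([268.5, 382.6])]
```

```bash
python3 -c "
from h import *
go(.5632,.2475,.030,193.2)"
```

```text
t 7.3 pos [0.5644 0.2451 0.0952] F [-0.2 -0.5  0.3] w 0.0655
shift [0.004 0.013 0.326] turn [-0.0001  0.0005 -0.0035]
```

play_rows([
  [0.004,0.013,0.05,0,0,-0.003,60],
  [0.004,0.013,0.15,0,0,-0.003,60],
  [0.004,0.013,0.25,0,0,-0.003,60],
  [0.004,0.013,0.32,0,0,-0.003,60],
  [0.004,0.013,0.32,0,0,-0.003,60],
])

```text
time: 7.92
ee_pos: [0.5617, 0.2481, 0.0288]
eef_rot: [-0.115, 0.993, -0.001, -0.001]
ft_force: [0.2, -0.1, -1.1]
width: 0.0654
```

play_rows([
  [0,0,0.007,0,0,0,60],
  [0,0,0.015,0,0,0,60],
  [0,0,0.02,0,0,0,60],
  [0,0,0.02,0,0,0,60],
  [0,0,0.02,0,0,0,60],
])

```text
time: 8.55
ee_pos: [0.5626, 0.2487, 0.0267]
eef_rot: [-0.115, 0.993, 0.0, 0.0]
ft_force: [0.6, 0.9, -0.7]
width: 0.0657
```

play_rows([
  [0,-0.004,0.003,0,0,0,60],
  [0,-0.004,0.005,0,0,0,60],
  [0,-0.004,0.005,0,0,0,60],
])

```text
time: 8.93
ee_pos: [0.5628, 0.2478, 0.0255]
eef_rot: [-0.115, 0.993, 0.0, -0.0]
ft_force: [0.1, -0.3, -0.0]
width: 0.0658
```

play_rows([
  [0,0,0.003,0,0,0,60],
  [0,0,0.005,0,0,0,60],
  [0,0,0.005,0,0,0,60],
])

```text
time: 9.3
ee_pos: [0.5627, 0.2479, 0.0245]
eef_rot: [-0.115, 0.993, 0.0, -0.0]
ft_force: [0.2, 0.7, -0.8]
width: 0.0657
```

play_rows([
  [0,0,0.003,0,0,0,60],
  [0,0,0.005,0,0,0,60],
  [0,0,0.005,0,0,0,60],
])

```text
time: 9.68
ee_pos: [0.5628, 0.2479, 0.0235]
eef_rot: [-0.115, 0.993, 0.0, 0.0]
ft_force: [-0.0, -0.4, -1.0]
width: 0.0657
```

play_rows([
  [0,0,0.002,0,0,0,60],
  [0,0,0.003,0,0,0,60],
  [0,0,0.003,0,0,0,60],
])

```text
time: 10.05
ee_pos: [0.5628, 0.2479, 0.0234]
eef_rot: [-0.115, 0.993, 0.0, 0.0]
ft_force: [-2.6, -0.5, 5.0]
width: 0.0656
```

play_rows([
  [0,0,0,0,0,0,78],
  [0,0,0,0,0,0,85],
  [0,0,0,0,0,0,100],
  [0,0,0,0,0,0,100],
  [0,0,0,0,0,0,100],
])

```text
time: 10.68
ee_pos: [0.5627, 0.2479, 0.0229]
eef_rot: [-0.115, 0.993, 0.0, -0.0]
ft_force: [0.3, 0.4, 0.2]
width: 0.086
```

play_rows([
  [0,0,-0.05,0,0,0,100],
  [0,0,-0.2,0,0,0,100],
  [0,0,-0.4,0,0,0,100],
  [0,0,-0.6,0,0,0,100],
  [0,0,-0.6,0,0,0,100],
])

```text
time: 11.3
ee_pos: [0.5647, 0.2488, 0.1474]
eef_rot: [-0.115, 0.993, 0.001, 0.003]
ft_force: [0.0, -0.3, -0.3]
width: 0.0871
```

play_rows([
  [0.1,0,-0.2,0,0,0,100],
  [0.1,0,-0.2,0,0,0,100],
  [0.1,0,-0.2,0,0,0,100],
])

```text
time: 11.68
ee_pos: [0.5431, 0.2432, 0.1826]
eef_rot: [-0.115, 0.993, -0.0, -0.0]
ft_force: [-0.6, 0.9, 0.2]
width: 0.0871
```

```bash
python3 - <<'E'
from h import *
p=eyes.camera("wrist"); save(p,"w5.png")
v=fit(p,"sheet","sheet",.038,(.563,.248),13)
q=(.563,.2478,np.radians(13.2))
for x,y,a in (q,v):
    c,n=np.cos(a),np.sin(a)
    print("sheet top",[np.round(proj(p,[x+c*i-n*j,y+n*i+c*j,.043]),1).tolist() for i in(-.06,.06) for j in(-.033,.033)])
    print("nest",[np.round(proj(p,[x+c*i-n*j,y+n*i+c*j,.008]),1).tolist() for i in(-.08,.08) for j in(-.05,.05)])
go(.51,-.21,.2,207)
E
```

```text
sheet p 0.8 xy [321. 201.] IoU 0.982 fit [0.5617 0.247 ] yaw 13.49
sheet top [[292.0, 154.7], [353.4, 154.8], [295.0, 255.3], [350.1, 255.4]]
nest [[280.1, 133.6], [365.3, 133.7], [285.2, 256.2], [359.9, 256.3]]
sheet top [[291.2, 153.5], [352.7, 153.2], [294.8, 254.3], [350.0, 254.1]]
nest [[279.3, 132.5], [364.6, 132.2], [285.1, 255.4], [359.9, 255.1]]
t 11.775 pos [0.543  0.243  0.1818] F [-1.1 -0.1 -0.9] w 0.0869
shift [ 0.679 -2.167 -0.089] turn [-0.0002 -0.0011 -0.1529]
```

View pics/w5.png

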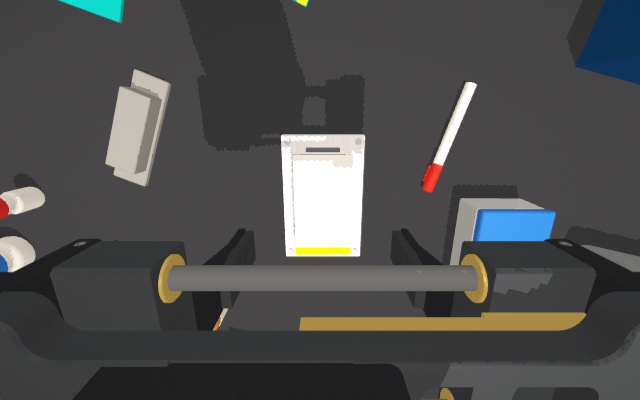

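play_rows([
  [0.07,-0.25,-0.09,0,0,0,100],
  [0.14,-0.5,-0.09,0,0,0,100],
  [0.2,-0.75,-0.09,0,0,0,100],
  [0.28,-1,-0.09,0,0,0,100],
])

```text
time: 12.28
ee_pos: [0.5342, 0.034, 0.2001]
eef_rot: [-0.115, 0.993, -0.0, -0.001]
ft_force: [-0.1, -0.3, 1.4]
width: 0.0868
```

play_rows([
  [0.07,-0.25,0,0,0,0,100],
  [0.14,-0.5,0,0,0,-0.07,100],
  [0.2,-0.75,0,0,0,-0.14,100],
  [0.28,-0.95,0,0,0,-0.153,100],
  [0.28,-0.95,0,0,0,-0.153,100],
])

```text
time: 12.9
ee_pos: [0.5222, -0.1662, 0.2001]
eef_rot: [-0.23, 0.973, -0.0, -0.001]
ft_force: [-0.3, 0.8, -0.7]
width: 0.0869
```

```bash
python3 - <<'E'
from h import *
p=eyes.camera("wrist")
fit(p,"blue_rack","rack",0,(.5,-.223),27)
go(.503,-.2225,.2,207); print(r.read_state()["joint_positions"])
E
```

```text
blue_rack p 0.6 xy [290. 144.] IoU 0.979 fit [ 0.5004 -0.2236] yaw 26.71
t 13.0 pos [ 0.5234 -0.1618  0.2002] F [ 0.2  0.6 -1. ] w 0.087
shift [ 0.228 -0.224  0.001] turn [ 0.0006 -0.0006 -0.0005]
[-0.12482302  0.17632486  0.3849184   1.71756179 -0.06921916  1.26238395
  2.31713646]
```

play_rows([
  [0.12,-0.12,0,0,0,0.002,100],
  [0.235,-0.225,0.1,0,0,0.002,100],
  [0.235,-0.225,0.3,0,0,0.002,100],
  [0.235,-0.225,0.5,0,0,0.002,100],
  [0.235,-0.225,0.5,0,0,0.002,100],
])

```text
time: 13.62
ee_pos: [0.5006, -0.2212, 0.0982]
eef_rot: [-0.233, 0.972, 0.002, -0.003]
ft_force: [-0.4, 0.2, 0.3]
width: 0.087
```

```bash
python3 - <<'E'
from h import *
p=eyes.camera("wrist")
fit(p,"blue_rack","rack",0,(.5,-.223),27); s=r.read_state(); e=s["ee_pos"];R=Rn.from_quat(s["eef_rot"]).as_matrix()
go(.5006,-.2235,.004,206.7); print(s["joint_positions"][6])
E
```

```text
blue_rack p 0.66 xy [323. 204.] IoU 0.945 fit [ 0.5006 -0.2238] yaw 26.94
t 13.725 pos [ 0.5029 -0.2227  0.1018] F [0.3 0.2 0.3] w 0.0871
shift [0.012 0.002 0.489] turn [-0.0001  0.0002  0.0023]
2.48008055632625
```

play_rows([
  [0.012,0.002,0.1,0,0,0,100],
  [0.012,0.002,0.25,0,0,0,100],
  [0.012,0.002,0.4,0,0,0,100],
  [0.012,0.002,0.46,0,0,0,100],
  [0.012,0.002,0.485,0,0,0,100],
], squeeze=20)

```text
time: 14.35
ee_pos: [0.5007, -0.2242, 0.0048]
eef_rot: [-0.232, 0.973, -0.0, 0.001]
ft_force: [1.5, -0.1, -0.3]
width: 0.0872
```

play_rows([
  [0,0,0,0,0,0,85],
  [0,0,0,0,0,0,75],
  [0,0,0,0,0,0,60],
  [0,0,0,0,0,0,50],
  [0,0,0,0,0,0,50],
])

```text
time: 14.98
ee_pos: [0.5001, -0.2242, 0.0043]
eef_rot: [-0.232, 0.973, -0.0, 0.0]
ft_force: [-1.7, -0.2, 5.3]
width: 0.0577
```

play_rows([
  [0,0,0,0,0,0,50],
  [0,0,0,0,0,0,50],
  [0,0,0,0,0,0,50],
])

```text
time: 15.35
ee_pos: [0.5001, -0.2242, 0.0043]
eef_rot: [-0.232, 0.973, -0.0, 0.0]
ft_force: [-1.4, 0.4, 6.0]
width: 0.0581
```

play_rows([
  [0,0,-0.02,0,0,0,50],
  [0,0,-0.1,0,0,0,50],
  [0,0,-0.3,0,0,0,50],
  [0,0,-0.5,0,0,0,50],
  [0,0,-0.65,0,0,0,50],
])

```text
time: 15.98
ee_pos: [0.5001, -0.2245, 0.1367]
eef_rot: [-0.232, 0.973, -0.0, 0.001]
ft_force: [0.1, 0.1, -2.0]
width: 0.0575
```

```bash
python3 - <<'E'
from h import *
p=eyes.camera("wrist"); save(p,"w6.png")
go(.54,0,.14,200)
E
```

```text
t 16.025 pos [ 0.5017 -0.2253  0.1403] F [ 2.4 -0.8  2.3] w 0.058
shift [-0.678  0.919  0.001] turn [-0.0025  0.0034  0.0755]
```

View pics/w6.png

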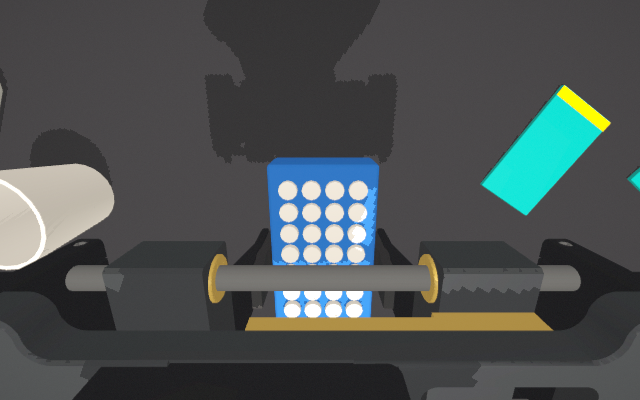

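play_rows([
  [-0.15,0.2,0,0,0,0,50],
  [-0.3,0.4,0,0,0,0.03,50],
  [-0.45,0.6,0,0,0,0.06,50],
  [-0.6,0.8,0,0,0,0.0755,50],
  [-0.678,0.919,0,0,0,0.0755,50],
])

```text
time: 16.65
ee_pos: [0.5381, 0.004, 0.1346]
eef_rot: [-0.175, 0.985, 0.0, 0.0]
ft_force: [-0.0, -0.2, -2.0]
width: 0.0581
```

```bash
python3 -c "
from h import *
go(.5628,.2478,.14,193.2)"
```

```text
t 16.65 pos [0.5381 0.004  0.1346] F [-0.  -0.2 -2. ] w 0.0581
shift [-0.536  1.101 -0.026] turn [0.0003 0.0005 0.0775]
```

play_rows([
  [-0.1,0.2,0,0,0,0.03,50],
  [-0.2,0.42,0,0,0,0.06,50],
  [-0.3,0.64,0,0,0,0.0775,50],
  [-0.42,0.86,0,0,0,0.0775,50],
  [-0.49,1,0,0,0,0.0775,50],
])

```text
time: 17.27
ee_pos: [0.5611, 0.2254, 0.1346]
eef_rot: [-0.115, 0.993, 0.0, 0.0]
ft_force: [0.6, -0.5, -1.3]
width: 0.058
```

play_rows([
  [0,0,0,0,0,0,50],
  [0,0,0,0,0,0,50],
])

```text
time: 17.52
ee_pos: [0.5616, 0.2215, 0.1343]
eef_rot: [-0.113, 0.994, -0.0, 0.0]
ft_force: [-0.0, 0.1, -1.7]
width: 0.058
```

```bash
python3 - <<'E'
from h import *
p=eyes.camera("wrist"); save(p,"w7.png")
s=r.read_state(); e=s["ee_pos"]; R=Rn.from_quat(s["eef_rot"]).as_matrix()
print("rack rear top edge if centred",[np.round(proj(p,e+R@np.array([.058,j,.0043-.026])),1).tolist() for j in(-.029,.029)])
print("bottom",[np.round(proj(p,e+R@np.array([.058,j,.0043])),1).tolist() for j in(-.029,.029)])
v=(.5625,.2475,np.radians(13.3));c,n=np.cos(v[2]),np.sin(v[2])
print("sheet",[np.round(proj(p,[v[0]+c*i-n*j,v[1]+n*i+c*j,.043]),1).tolist() for i in(-.06,) for j in(-.033,.033)])
go(.5628,.2478,.08,193.2)
E
```

```text
rack rear top edge if centred [[264.3, 161.3], [379.8, 161.4]]
bottom [[273.1, 154.4], [371.2, 154.5]]
sheet [[313.7, 146.9], [387.5, 146.5]]
t 17.575 pos [0.5617 0.2211 0.1343] F [ 0.1 -0.2 -2.4] w 0.0577
shift [-0.035  0.129  0.271] turn [-0.0004  0.0001 -0.0026]
```

View pics/w7.png

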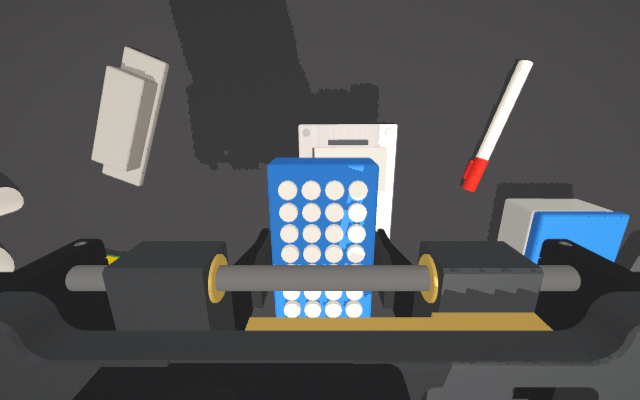

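play_rows([
  [-0.028,0.128,0,0,0,-0.0026,50],
  [-0.028,0.128,0.1,0,0,-0.0026,50],
  [-0.028,0.128,0.25,0,0,-0.0026,50],
  [-0.028,0.128,0.37,0,0,-0.0026,50],
  [-0.028,0.128,0.37,0,0,-0.0026,50],
])

```text
time: 18.2
ee_pos: [0.5599, 0.2483, 0.0584]
eef_rot: [-0.116, 0.993, -0.001, -0.002]
ft_force: [0.6, -0.6, -1.5]
width: 0.0581
```

play_rows([
  [0,0,0.01,0,0,0,50],
  [0,0,0.02,0,0,0,50],
  [0,0,0.025,0,0,0,50],
  [0,0,0.025,0,0,0,50],
])

```text
time: 18.7
ee_pos: [0.5612, 0.2488, 0.0552]
eef_rot: [-0.116, 0.993, 0.0, 0.0]
ft_force: [-0.8, 0.5, -1.5]
width: 0.0583
```

```bash
python3 -c "
from h import *
go(.5613,.2475,.050,193.2)"
```

```text
t 18.7 pos [0.5612 0.2488 0.0552] F [-0.8  0.5 -1.5] w 0.0583
shift [ 0.001 -0.006  0.026] turn [0.0001 0.0002 0.001 ]
```

play_rows([
  [0,-0.006,0.01,0,0,0.001,50],
  [0,-0.006,0.02,0,0,0.001,50],
  [0,-0.006,0.025,0,0,0.001,50],
  [0,-0.006,0.025,0,0,0.001,50],
])

```text
time: 19.2
ee_pos: [0.5613, 0.2476, 0.0498]
eef_rot: [-0.115, 0.993, 0.0, -0.0]
ft_force: [-0.1, 0.3, -1.7]
width: 0.0577
```

play_rows([
  [0,0,0.003,0,0,0,50],
  [0,0,0.005,0,0,0,50],
  [0,0,0.005,0,0,0,50],
])

```text
time: 19.58
ee_pos: [0.5614, 0.2476, 0.0489]
eef_rot: [-0.115, 0.993, 0.0, 0.0]
ft_force: [-0.2, -0.9, -0.9]
width: 0.0579
```

play_rows([
  [0,0,0.003,0,0,0,50],
  [0,0,0.005,0,0,0,50],
  [0,0,0.005,0,0,0,50],
])

```text
time: 19.95
ee_pos: [0.5613, 0.2476, 0.0479]
eef_rot: [-0.115, 0.993, 0.0, -0.0]
ft_force: [-0.4, -0.1, -1.4]
width: 0.0578
```

play_rows([
  [0,0,0.002,0,0,0,50],
  [0,0,0.004,0,0,0,50],
  [0,0,0.004,0,0,0,50],
])

```text
time: 20.32
ee_pos: [0.5614, 0.2476, 0.0473]
eef_rot: [-0.115, 0.993, 0.0, 0.0]
ft_force: [-0.9, -1.0, 1.6]
width: 0.0577
```

play_rows([
  [0,0,0.001,0,0,0,50],
  [0,0,0.001,0,0,0,70],
  [0,0,0.001,0,0,0,80],
  [0,0,0.001,0,0,0,100],
  [0,0,0.001,0,0,0,100],
])

```text
time: 20.95
ee_pos: [0.5614, 0.2476, 0.0469]
eef_rot: [-0.115, 0.993, 0.0, 0.0]
ft_force: [-0.0, -0.4, -0.3]
width: 0.0815
```

play_rows([
  [0,0,0,0,0,0,100],
  [0,0,-0.1,0,0,0,100],
  [0,0,-0.3,0,0,0,100],
  [0,0,-0.5,0,0,0,100],
  [0,0,-0.6,0,0,0,100],
])

```text
time: 21.58
ee_pos: [0.5625, 0.248, 0.1712]
eef_rot: [-0.115, 0.993, 0.001, 0.002]
ft_force: [0.7, 0.1, -0.7]
width: 0.087
```

play_rows([
  [0.15,0,-0.2,0,0,0,100],
  [0.2,0,-0.2,0,0,0,100],
  [0.2,0,-0.2,0,0,0,100],
  [0.2,0,-0.2,0,0,0,100],
])

```text
time: 22.08
ee_pos: [0.5225, 0.2382, 0.2065]
eef_rot: [-0.115, 0.993, -0.0, -0.0]
ft_force: [-0.1, -0.1, -0.6]
width: 0.0874
```

```bash
python3 - <<'E'
from h import *
p=eyes.camera("wrist"); save(p,"w8.png",(200,60,440,260),3)
fit(p,"blue_rack","rack",.043,(.562,.2475),13)
for d in eyes.landmark_of(p,"blue_rack_yellow")[:2]: print(d["p"],ray(p,d["xy"],.073))
a=np.radians(13.3);c,n=np.cos(a),np.sin(a)
print("yellow expected",.5625+c*.055,.2475+n*.055, r.read_state()["ft_force"])
E
```

```text
blue_rack none
0.76 [0.61402123 0.25950357 0.073     ]
yellow expected 0.6160248380027399 0.26015273554534574 [-0.22056597 -0.41825253 -0.18530669]
```

View pics/w8.png

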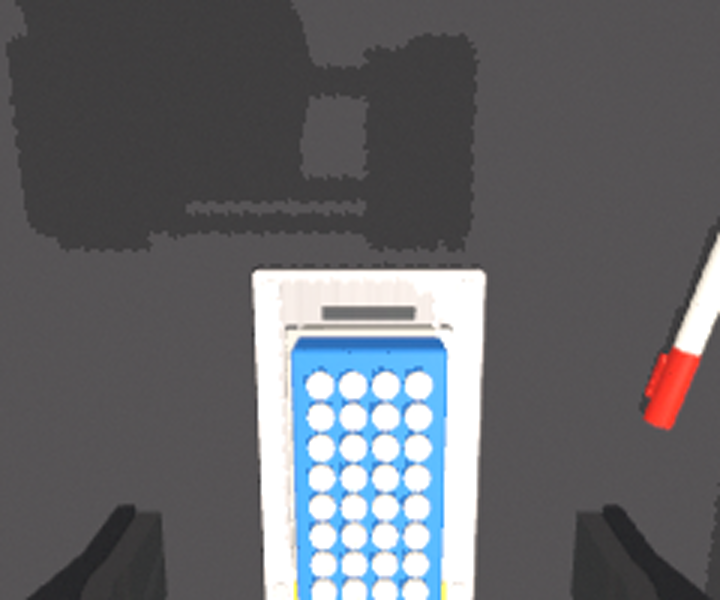

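The blue rack stands square on the sheet, at crop columns 293–446 with its rear edge at row 340. It sits centred in the nest (columns 253–485), and the yellow end is at the bottom, as intended. I'm handing it in.

```bash
python3 -c "
from h import *
print(job.close_job(), r.read_state()['time'])"
```

```text
the job is handed in; nothing more can be done
the job is handed in; nothing more can be done
```

I laid the sheet on the grey rack's caps and let go of it, then set the blue rack on the sheet. All three yellow ends are at the same end. I handed the job in about 22 s into the 64 s limit.

- **Sheet:** The contact force when I set it down was about 5 N. A check afterwards put it within about 1.5 mm of the grey rack's measured centre and 0.5° of its direction.
- **Blue rack:** The wrist force changed by about 3 N at contact before I opened the fingers. The blue rack's yellow end was found about 2 mm from where I worked it out to be. The last picture shows the rack square on the sheet, with the gripper clear of it.
- **Failed checks:** The final outline fit of the blue rack found no region in the picture, so its pose rests on that yellow point, the picture and the arm's position at release. Earlier, two fits from the top camera, for the grey rack and the nest, came out poor. I ignored those and used the wrist camera instead.
- **Not checked:** I did not measure the other things on the bench again at the end, but no unexpected contact force showed up.

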